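# Open the spanner drawer, run the chassis plate out to its line and hold it

### The arm

A 7-joint arm with a two-finger parallel gripper is mounted at the origin on the work surface. World frame = base frame: x ahead of the robot, y to its left, z up, the work surface at z = 0. Lengths are in m, angles in rad, forces in N, time in s.
With the tool pointing down it reaches from about 0.425 to 0.95 m from the base axis. Payload 4.7 kg.
Tool frame: the origin (TCP) lies midway between the tips of the shut fingers; the grasp point (between the pads) lies behind it (manip.hold_point_z is the z of the grasp point in the tool frame, in m); z points along the fingers, y is the line along which they close (so a half turn about z gives the same grasp; the last joint's range is limited). The gripper opens to 87 mm and grips with 3 to 60 N. Pads are 19 mm wide; open, the fingers measure 117 mm over their backs; the gripper's body (75 mm by 190 mm) begins 51 mm behind the grasp point.
Start: joints at [-1.23, 0.469, -0.049, 1.532, 0.024, 1.141, -0.082], TCP at [0.244, 0.629, 0.223] pointing down, gripper open.
Joint ranges: [-2.59, 2.59], [-0.33, 1.99], [-1.39, 1.29], [0.1, 2.45], [-1.04, 4.18], [0.21, 1.99], [-2.66, 2.66]. Speed limits (rad/s): [2.57, 2.57, 3.14, 3.14, 3.14, 3.14, 3.14].

### API

Orientations are given as a unit quaternion [x, y, z, w].
In Python, from cell import manip, eyes, finish_job gives the robot as it stands. The module is installed in compiled form; this text tells all that it offers.
- The arm moves only by the tool arm_command, never from a script. Its argument "commands" is a list of rows, each an object with "linear": the shift along the tool's x, y, z scaled (see below), a list of three; "dr": the turn, a rotation vector about the tool's x, y, z scaled (see below), a list of three. In form: [{"linear": [tx, ty, tz], "dr": [rx, ry, rz]}, ...]. A call has 1 to 8 rows; each row is the pose to reach, as a shift and turn from the pose commanded when the call began, along the tool's axes at that moment; what a row does not reach only later rows make up. The controller multiplies each number of a shift by 300 mm and each number of a turn by 120 degrees. A row lasts 1/10 s, in which the tool goes at most 50 mm and 8.59 degrees, less where a joint would pass 70% of its speed; a pose out of reach is approached as far as the arm can. A call with a number of a shift or a turn outside -1 to 1 is refused whole. A call with a gripper value outside its range is refused whole. "grip" is the finger opening in mm, from 0 to 87, set as the call begins (left out, the last holds). The fingers move at their own pace and stop on an object; "newtons" is the grip in N (left out, the last holds). Time passes only in rows, so rows that repeat a pose let the fingers close. It gives the time, the measured TCP pose, the force, the opening and the grip force at its end, in the units of the state.
- manip.read_state(): the state, without advancing time (a new reading comes with each control period).
- eyes.camera(name): name is "scene" or "top" or "wrist"; returns the picture (420x560x3 uint8, red, green, blue); there is no depth.
- eyes.get_calibration(name): a dict with "vertical_fov" (degrees; the focal length in pixels is half the picture's height over the tangent of half this angle, whatever the lens; pixels are square), "cx", "cy" (the principal point, pixels), "R" (3x3) and "t" (3): a world point X has camera coordinates R X + t. Camera axes: x right, y down, z forward; pixel columns grow to the right and rows downward; lengths in m; the calibration is good to about 2 mm. A picture is of the moment at which its call begins: read the wrist's pose just before it. get_calibration takes no time and is no camera call; for the wrist camera it gives the pose at the moment of the call.
- finish_job(): hands the job in; it is judged then, once.
The state is a dict: "clock": time; "joint_positions": joint angles; "qvel": joint speeds; "effort": joint torques, N m; "position": TCP position; "eef_rot": TCP orientation; "contact_force": force on the tool from outside, world axes, zero at the start; "ft_torque": the same for the moment, N m; "finger_gap": finger opening in m; "grasp_force": force on a finger pad.
Only numpy, scipy, OpenCV 4.12 (cv2) and the standard library are available. Lean on these libraries where they do the work, as an engineer would, in place of code of your own. Each camera call takes 0.05 s, during which the arm holds its last target. There are 200 camera calls.

### The job

Pull the cabinet's top drawer open at least two thirds of its travel, so that I can get at the spanners in it. Then slide the power-supply chassis plate along the cabinet top, transformer end first, out over the cabinet's side until the black line across the plate lies along that top edge, and finish still holding it there, flat and level, while I reach the transformer's nuts from below: with the line at the edge it would tip over if you let go. Do not lift the plate off the cabinet on the way, leave the drawer open, and do not disturb the pliers, the solder spool or the parts tray.

Things in the scene. Friction and masses are not known exactly. Their poses are not given: they have to be found in the camera images.
- cabinet: Heavy dark grey steel bench cabinet with two drawers, one above the other; it does not move. 220 mm deep (its x), 300 mm wide (its y), 140 mm high; origin at the centre of its underside; its drawer fronts face its -x, roughly towards the robot. Its flat top is at 140 mm and the chassis plate lies on it.
- drawer (a joint): Top drawer of the cabinet: how far it is open, in m, from 0 (shut) to 0.09 (at its stop). It slides along the cabinet's -x, level, against about 2.5 N of friction, and stays where it is left. It starts shut or up to 20 mm open.
- drawer_handle (a point): Middle of the grip bar of the top drawer's steel bow handle: round bar 10 mm thick, level, along the cabinet's y, straight for 108 mm; its centre line is 40 mm out from the drawer front and 20 mm below the cabinet's top, free above and below (the lower drawer's like handle is 62 mm under it). It moves with the drawer.
- chassis: Power-supply chassis, loose on the cabinet, 0.6 to 0.96 kg: aluminium plate 90 mm (its x) by 260 mm (its y), 5 mm thick, with a transformer near its +y end and low parts behind (rectifier 28 mm square, 9 mm high, at x 22, y -35 mm; terminal strip 14 x 48 mm, 13 mm high, at x 30, y -90 mm). Origin: centre of the plate's underside. Centre of mass near y +48 mm. At first its y is within 0.12 rad of the cabinet's.
- transformer (a point): Middle of the transformer fixed to the plate: 27 mm above its top face, on the centre line, 45 mm from its +y end. Core with clamp frame 64 mm along the plate's x, 23 mm along y; black plastic winding cover in the middle 44 mm along y, 40 mm along x, from 11 to 43 mm above the plate; top 53 mm above the plate; feet 84 mm along x, 3 mm thick. Can be gripped across either.
- line_front (a point): End, at the plate's -x side, of the black marker line (4 mm wide) straight across the plate's top face: the middle of the line's width. The line runs along the plate's x at y +20 mm, 110 mm from the plate's +y end.
- line_rear (a point): The other end of the same black line, at the plate's +x side.
- edge (a point): Middle of the cabinet's top edge on its +y side (the robot's left), over which the plate is to be slid: 150 mm from the cabinet's centre along its +y, at the height of its top. The edge runs along the cabinet's x, 110 mm either way. Axes as the cabinet's.
- pliers: Bystander: dark-handled pliers, about 155 mm long and 11 mm thick, on the brown hardboard rest to the robot's left. Origin on the underside at the pivot.
- spool: Bystander: grey solder spool, 60 mm across, 40 mm high, on the bench to the left of the cabinet. Origin at the centre of its underside.
- tray: Bystander: black divided parts tray, 110 x 160 x 35 mm, on the bench to the right of the cabinet. Origin at the centre of its underside.

How it is judged:
On the way, in this order (a step that is already met when the one before it is completed fails the run):
1. the top drawer is open at least two thirds (60 mm) (value of joint drawer above 0.058 m), for 0.2 s.
2. the plate's black line lies along the cabinet's side edge, the plate flat and held (y of line_front in the frame of edge between -0.006 and 0.006 m and x of line_front in the frame of edge between -0.11 and 0.11 m and y of line_rear in the frame of edge between -0.006 and 0.006 m and x of line_rear in the frame of edge between -0.11 and 0.11 m and angle between chassis's own z axis and vertical below 0.04 rad and z of chassis in the frame of cabinet between 0.135 and 0.146 m and contact force between the fingers and chassis above 1 N), for 0.2 s.
At the end, for the whole second after the job is handed in: The fingers still hold the chassis (over 1 N); both ends of its line are within 6 mm of the cabinet's side edge; the plate is level within 0.04 rad, on the cabinet top (5 mm below to 6 mm above) and still (under 20 mm/s); the top drawer is at least 55 mm open (all of step 2 and value of joint drawer above 0.055 m and linear speed of chassis below 0.02 m/s); the arm keeps its last pose, push and grip.
It fails at once if the plate is lifted off the cabinet (20 mm or more) (z of chassis in the frame of cabinet above 0.16 m).
It fails at once if the plate tips (over 0.25 rad) (angle between chassis's own z axis and vertical above 0.25 rad).
It fails at once if the pliers, the spool or the tray is moved by more than 20 mm (distance of any of pliers, spool, tray from where it was at the start of the episode above 0.02 m).
It also fails if it takes over 51 s, if anything falls off the work surface, if the arm or the gripper's body presses on something with over 40 N, if the wrist force passes 120 N, or if a joint passes its speed limit or range.

## Working session

There is one attempt and no reset: what is moved stays moved. The work goes in short steps, Python scripts to look and compute and a tool call to move; the robot and the scene stay as the last step left them, time stands still between calls to the robot, and variables do not carry over. Pictures are saved under pics/ and viewed, at most 10 in all, crops included, and the job is handed in when it is done.

Besides the shell and the picture viewer there is one more tool, called as name(argument=value, ...) on one line, values as JSON. arm_command: Moves the arm, as the interface text tells. Shifts and turns lie within -1 to 1; 1 stands for 300 mm of shift or 120 degrees of turn. Its arguments: {"type":"object","properties":{"commands":{"type":"array"},"grip":{"type":"number"},"newtons":{"type":"number"}},"required":["commands"]}

```bash
mkdir -p pics; python3 - <<'E'
from cell import manip, eyes
import cv2,json,numpy as np
s=manip.read_state()
print({k:np.round(v,4).tolist() for k,v in s.items()}, manip.hold_point_z)
for n in("scene","top"):
    im=eyes.camera(n); cv2.imwrite(f"pics/{n}0.png",cv2.cvtColor(im,cv2.COLOR_RGB2BGR))
    c=eyes.get_calibration(n); print(n,{k:np.round(v,4).tolist() for k,v in c.items()})
E
```

```text
{'clock': 0.0, 'joint_positions': [-1.2299, 0.4695, -0.0486, 1.5337, 0.0241, 1.141, -0.0823], 'qvel': [-0.0013, -0.0007, -0.0018, 0.001, 0.0003, -0.0015, -0.0003], 'effort': [0.0, -50.7984, -0.0808, -23.6158, -0.0614, 0.0378, 0.0002], 'position': [0.2438, 0.6288, 0.2215], 'eef_rot': [0.1838, 0.983, -0.001, -0.0001], 'contact_force': [-0.5327, -1.0071, -0.2042], 'ft_torque': [0.0062, -0.0325, -0.0082], 'grasp_force': 0.0, 'finger_gap': 0.0871} -0.0187
scene {'vertical_fov': 51.5953, 'cx': 279.1662, 'cy': 210.17, 'R': [[-0.0782, 0.9967, -0.0219], [0.665, 0.0358, -0.7459], [-0.7427, -0.0729, -0.6656]], 't': [0.0885, -0.2402, 1.8325]}
top {'vertical_fov': 51.9481, 'cx': 280.3691, 'cy': 205.6646, 'R': [[0.0111, -0.9999, 0.0025], [-0.987, -0.0114, -0.1604], [0.1604, -0.0007, -0.9871]], 't': [-0.0766, 0.5581, 1.1119]}
```

View pics/scene0.png

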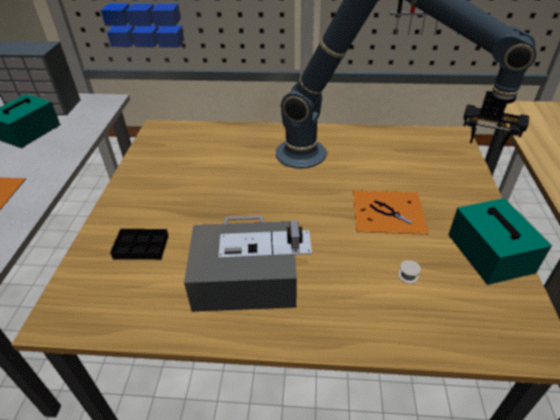

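View pics/top0.png

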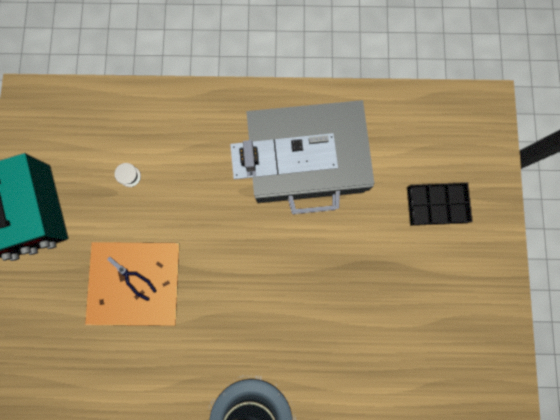

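The pictures show the cabinet in the top view at about (248–372, 100–200). The plate overhangs on the left with its line at column 275, the handle bar runs from (292,212) to (338,208), the spool is at (127,175) and the pliers at (130,280). I'll enlarge the cabinet area for accurate corners.

```bash
python3 - <<'E'
import cv2
im=cv2.imread("pics/top0.png")[92:222,222:382]
cv2.imwrite("pics/topc.png",cv2.resize(im,None,fx=4.6,fy=4.6,interpolation=cv2.INTER_CUBIC))
E
```

```text
(no output)
```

View pics/topc.png

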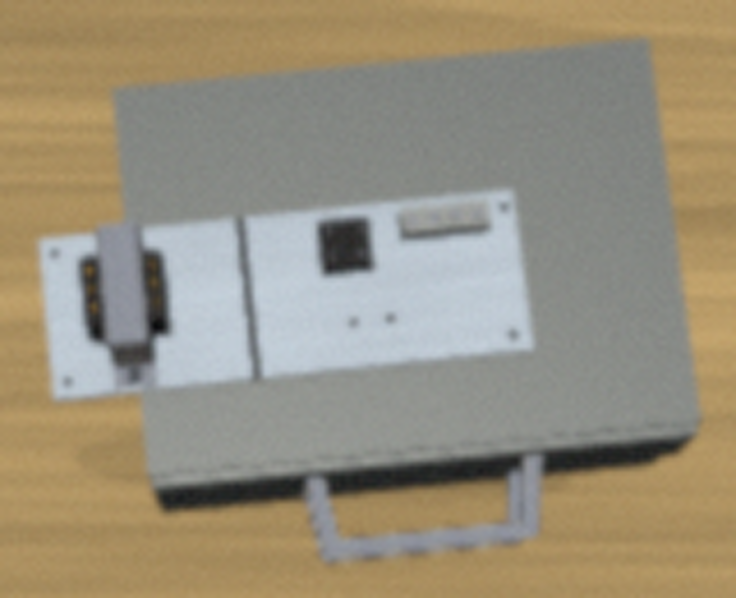

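```bash
cat > h.py <<'E'
from cell import manip, eyes
import numpy as np
from scipy.optimize import least_squares
from scipy.spatial.transform import Rotation as Ro
def proj(P,c):
    q=np.asarray(P)@np.array(c["R"]).T+np.array(c["t"]); f=210/np.tan(np.radians(c["vertical_fov"])/2)
    return q[:,:2]/q[:,2:]*f+[c["cx"],c["cy"]]
def T(p,L): # pose x,y,yaw ; local pts
    L=np.asarray(L,float);R=Ro.from_euler("z",p[2]).as_matrix(); return L@R.T+[p[0],p[1],0]
def fit(L,uv,c,p0=(.7,0,0)):
    r=least_squares(lambda p:(proj(T(p,L),c)-uv).ravel(),p0); return r.x,r.fun.reshape(-1,2)
E
python3 - <<'E'
from h import *
c=eyes.get_calibration("top")
u=lambda a:(np.array(a)+.5)/4.6-.5+[222,92]
cab,r=fit([[.11,.15,.14],[.11,-.15,.14],[-.11,-.15,.14],[-.11,.15,.14]],u([(114,90),(650,40),(698,435),(151,485)]),c)
print("cab",cab,r.round(2).tolist())
pl,r=fit([[.045,.13,.145],[.045,-.13,.145],[-.045,-.13,.145],[-.045,.13,.145],[.045,.02,.145],[-.045,.02,.145]],u([(38,240),(514,190),(533,350),(54,400),(240,217),(257,380)]),c)
print("plate",pl,r.round(2).tolist())
h,r=fit([[0,.054,.12],[0,-.054,.12]],u([(330,551),(533,533)]),c)
print("bar",h,r.round(2).tolist())
inv=lambda p,q:Ro.from_euler("z",-p[2]).as_matrix()[:2,:2]@(np.array(q)-p[:2])
print("bar in cab",inv(cab,h[:2]),"drawer",-inv(cab,h[:2])[0]-.15)
print("line in cab",[inv(cab,T(pl,[[x,.02,0]])[0,:2]) for x in(-.045,.045)])
print("trafo world",T(pl,[[0,.085,.172]]), "edge",T(cab,[[0,.15,.14]]))
E
```

```text
cab [ 0.6913883  -0.14153595  0.10610501] [[-0.07, 0.72], [0.08, 1.12], [0.77, -1.06], [-0.78, -0.7]]
plate [ 0.66946567 -0.07693733  0.11866406] [[0.25, -0.11], [-0.38, 0.15], [0.08, -0.07], [0.0, -0.03], [-0.03, 0.39], [0.08, -0.31]]
bar [ 0.53823152 -0.15821259  0.10037911] [[0.63, -0.06], [-0.63, 0.07]]
bar in cab [-0.15406161 -0.00036263] drawer 0.004061606375211274
line in cab [array([-0.06020559,  0.08599034]), array([0.02978731, 0.08712063])]
trafo world [[0.65940288 0.00746492 0.172     ]] edge [[0.6755024  0.00762048 0.14      ]]
```

```bash
cat >> h.py <<'E'
def go(p,yaw=.106):
    s=manip.read_state(); R=Ro.from_quat(s["eef_rot"])
    y=np.array([np.cos(yaw),np.sin(yaw),0]);z=np.array([0,0,-1.]);G=Ro.from_matrix(np.c_[np.cross(y,z),y,z])
    print(s["clock"],"lin",(R.inv().apply(np.array(p)-s["position"])/.3).round(4).tolist(),"dr",((R.inv()*G).as_rotvec()/np.radians(120)).round(4).tolist())
E
python3 - <<'E'
from h import *
go([.40,.36,.26]); go([.42,.2,.26]);
E
```

```text
0.1 lin [-0.8095, -0.6477, -0.1268] dr [-0.0007, 0.0005, 0.5228]
0.1 lin [-1.0644, -1.1208, -0.1259] dr [-0.0007, 0.0005, 0.5228]
```

arm_command(commands=[{"linear":[-0.8,-0.65,-0.13],"dr":[0,0,0.25]},{"linear":[-0.8,-0.65,-0.13],"dr":[0,0,0.25]},{"linear":[-0.8,-0.65,-0.13],"dr":[0,0,0.25]},{"linear":[-0.8,-0.65,-0.13],"dr":[0,0,0.523]},{"linear":[-0.8,-0.65,-0.13],"dr":[0,0,0.523]},{"linear":[-0.8,-0.65,-0.13],"dr":[0,0,0.523]},{"linear":[-0.8,-0.65,-0.13],"dr":[0,0,0.523]},{"linear":[-0.8,-0.65,-0.13],"dr":[0,0,0.523]}], grip=30, newtons=40)

```text
clock: 0.9
position: [0.3992, 0.3575, 0.2619]
eef_rot: [0.672, 0.74, 0.0, 0.0]
contact_force: [-0.7, 0.0, 0.2]
finger_gap: 0.0332
grasp_force: 0.0
```

```bash
python3 - <<'E'
from h import *
print(manip.read_state()["position"]);go([.47,.1,.26]);go([.538,-.158,.26])
E
```

```text
[0.39922445 0.35752556 0.26193978]
0.9 lin [-0.877, 0.1528, 0.0069] dr [0.0004, 0.0002, -0.0049]
0.9 lin [-1.7548, 0.2961, 0.0072] dr [0.0004, 0.0002, -0.0049]
```

arm_command(commands=[{"linear":[-0.88,0.15,0],"dr":[0,0,-0.005]},{"linear":[-0.88,0.15,0],"dr":[0,0,-0.005]},{"linear":[-0.88,0.15,0],"dr":[0,0,-0.005]},{"linear":[-0.88,0.15,0],"dr":[0,0,-0.005]},{"linear":[-0.88,0.15,0],"dr":[0,0,-0.005]},{"linear":[-0.88,0.15,0],"dr":[0,0,-0.005]}])

```text
clock: 1.5
position: [0.4704, 0.0972, 0.2616]
eef_rot: [0.668, 0.744, -0.0, 0.001]
contact_force: [0.3, 0.2, -0.6]
finger_gap: 0.03
grasp_force: 0.0
```

```bash
python3 - <<'E'
from h import *
go([.538,-.158,.22])
E
```

```text
1.5 lin [-0.87, 0.1321, 0.1399] dr [0.0001, 0.0007, 0.0011]
```

arm_command(commands=[{"linear":[-0.87,0.13,0.14],"dr":[0,0,0]},{"linear":[-0.87,0.13,0.14],"dr":[0,0,0]},{"linear":[-0.87,0.13,0.14],"dr":[0,0,0]},{"linear":[-0.87,0.13,0.14],"dr":[0,0,0]},{"linear":[-0.87,0.13,0.14],"dr":[0,0,0]},{"linear":[-0.87,0.13,0.14],"dr":[0,0,0]},{"linear":[-0.87,0.13,0.14],"dr":[0,0,0]},{"linear":[-0.87,0.13,0.14],"dr":[0,0,0]}])

```text
clock: 2.3
position: [0.5385, -0.151, 0.219]
eef_rot: [0.665, 0.747, -0.0, -0.001]
contact_force: [-0.6, 0.8, -0.1]
finger_gap: 0.0302
grasp_force: 0.0
```

```bash
python3 - <<'E'
from h import *
import cv2
print(manip.read_state()["position"])
im=eyes.camera("wrist");cv2.imwrite("pics/w1.png",cv2.cvtColor(im,cv2.COLOR_RGB2BGR))
c=eyes.get_calibration("wrist")
b=T([.538,-.158,.103],[[0,.054,.12],[0,-.054,.12],[0,0,.12]]);print(proj(b,c).round(1).tolist())
go([.538,-.158,.103])
E
```

```text
[ 0.53845495 -0.15100519  0.21902094]
[[279.1, 157.6], [277.5, 270.9], [278.3, 217.0]]
2.35 lin [-0.0264, -0.0049, 0.3872] dr [-0.0003, -0.0006, 0.0056]
```

View pics/w1.png

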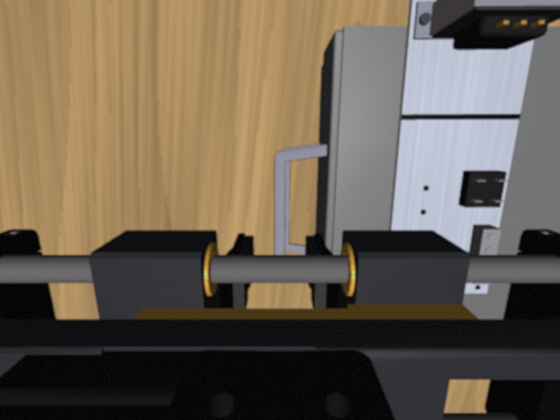

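The wrist view shows the bar upright at columns 276–288, midway between the fingers (columns 240 and 320). My projection put it at 278, so it lines up. Next I descend and grip.

arm_command(commands=[{"linear":[-0.02,0.002,0.1],"dr":[0,0,0.005]},{"linear":[-0.02,0.002,0.2],"dr":[0,0,0.005]},{"linear":[-0.02,0.002,0.3],"dr":[0,0,0.005]},{"linear":[-0.02,0.002,0.387],"dr":[0,0,0.005]},{"linear":[-0.02,0.002,0.387],"dr":[0,0,0.005]},{"linear":[-0.02,0.002,0.387],"dr":[0,0,0.005]}])

```text
clock: 2.95
position: [0.5405, -0.1562, 0.1039]
eef_rot: [0.668, 0.744, 0.0, -0.0]
contact_force: [-0.3, -0.4, -0.1]
finger_gap: 0.0298
grasp_force: 0.0
```

arm_command(commands=[{"linear":[0,0,0],"dr":[0,0,0]},{"linear":[0,0,0],"dr":[0,0,0]},{"linear":[0,0,0],"dr":[0,0,0]},{"linear":[0,0,0],"dr":[0,0,0]},{"linear":[0,0,0],"dr":[0,0,0]},{"linear":[0,0,0],"dr":[0,0,0]}], grip=0, newtons=30)

```text
clock: 3.55
position: [0.5401, -0.1576, 0.1043]
eef_rot: [0.669, 0.743, 0.0, -0.0]
contact_force: [-2.9, 1.9, 5.7]
finger_gap: 0.0089
grasp_force: 30.0
```

arm_command(commands=[{"linear":[0,-0.04,0],"dr":[0,0,0]},{"linear":[0,-0.08,0],"dr":[0,0,0]},{"linear":[0,-0.12,0],"dr":[0,0,0]},{"linear":[0,-0.16,0],"dr":[0,0,0]},{"linear":[0,-0.2,0],"dr":[0,0,0]},{"linear":[0,-0.24,0],"dr":[0,0,0]},{"linear":[0,-0.24,0],"dr":[0,0,0]},{"linear":[0,-0.24,0],"dr":[0,0,0]}])

```text
clock: 4.35
position: [0.4662, -0.1659, 0.1042]
eef_rot: [0.669, 0.743, -0.0, -0.001]
contact_force: [-2.1, -0.9, 11.1]
finger_gap: 0.0091
grasp_force: 30.0
```

arm_command(commands=[{"linear":[0,0,0],"dr":[0,0,0]},{"linear":[0,0,0],"dr":[0,0,0]},{"linear":[0,0,0],"dr":[0,0,0]}])

```text
clock: 4.65
position: [0.4665, -0.1659, 0.1042]
eef_rot: [0.669, 0.743, -0.0, -0.001]
contact_force: [-1.6, -0.7, 11.5]
finger_gap: 0.009
grasp_force: 30.0
```

arm_command(commands=[{"linear":[0,0,0],"dr":[0,0,0]},{"linear":[0,0,0],"dr":[0,0,0]},{"linear":[0,0,0],"dr":[0,0,0]},{"linear":[0,0,0],"dr":[0,0,0]}], grip=32)

```text
clock: 5.05
position: [0.4676, -0.165, 0.103]
eef_rot: [0.669, 0.743, -0.0, -0.001]
contact_force: [-0.9, -0.7, 0.5]
finger_gap: 0.0294
grasp_force: 0.0
```

arm_command(commands=[{"linear":[0,0,-0.1],"dr":[0,0,0]},{"linear":[0,0,-0.25],"dr":[0,0,0]},{"linear":[0,0,-0.4],"dr":[0,0,0]},{"linear":[0,0,-0.5],"dr":[0,0,0]},{"linear":[0,0,-0.5],"dr":[0,0,0]},{"linear":[0,0,-0.5],"dr":[0,0,0]}])

```text
clock: 5.65
position: [0.4683, -0.1649, 0.2534]
eef_rot: [0.669, 0.744, 0.0, -0.0]
contact_force: [-1.0, 0.3, -0.3]
finger_gap: 0.0315
grasp_force: 0.0
```

```bash
python3 - <<'E'
from h import *
import cv2
go([.659,.0075,.255],.1187)
im=eyes.camera("top")[92:262,222:382];cv2.imwrite("pics/t2.png",cv2.resize(cv2.cvtColor(im,cv2.COLOR_RGB2BGR),None,fx=3.5,fy=3.5,interpolation=cv2.INTER_CUBIC))
E
```

```text
5.65 lin [0.5043, 0.6931, -0.0049] dr [0.0002, -0.0002, -0.0061]
```

View pics/t2.png

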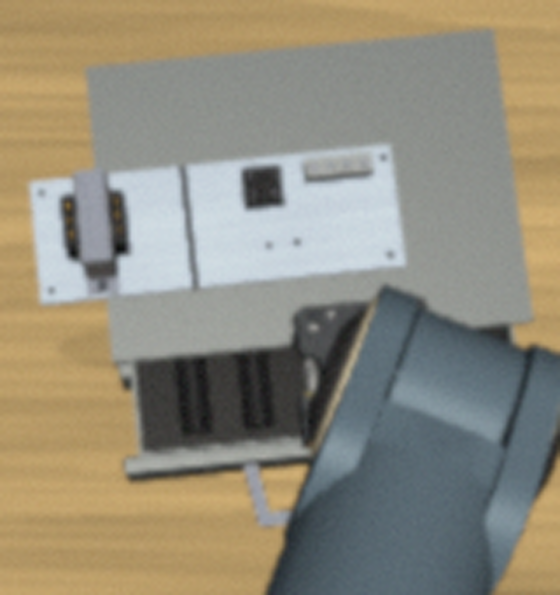

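The drawer stands clearly open (spanner slots visible), and the plate hasn't moved. Now to the transformer.

arm_command(commands=[{"linear":[0.504,0.693,-0.005],"dr":[0,0,-0.006]},{"linear":[0.504,0.693,-0.005],"dr":[0,0,-0.006]},{"linear":[0.504,0.693,-0.005],"dr":[0,0,-0.006]},{"linear":[0.504,0.693,-0.005],"dr":[0,0,-0.006]},{"linear":[0.504,0.693,-0.005],"dr":[0,0,-0.006]},{"linear":[0.504,0.693,-0.005],"dr":[0,0,-0.006]},{"linear":[0.504,0.693,-0.005],"dr":[0,0,-0.006]},{"linear":[0.504,0.693,-0.005],"dr":[0,0,-0.006]}], grip=87)

```text
clock: 6.5
position: [0.6579, 0.0054, 0.2533]
eef_rot: [0.665, 0.747, -0.002, -0.001]
contact_force: [-0.8, -0.5, 0.1]
finger_gap: 0.0844
grasp_force: 0.0
```

```bash
python3 - <<'E'
from h import *
import cv2
im=eyes.camera("wrist");cv2.imwrite("pics/w2.png",cv2.cvtColor(im,cv2.COLOR_RGB2BGR))
c=eyes.get_calibration("wrist");pl=[.66947,-.07694,.11866]
print(proj(T(pl,[[0,.085,.198],[-.032,.085,.198],[.032,.085,.198],[-.045,.13,.145],[.045,.13,.145]]),c).round(1).tolist())
go([.659,.0075,.157],.1187)
ct=eyes.get_calibration("top");u=lambda a:(np.array(a)+.5)/3.5-.5+[222,92]
cab,r=fit([[.11,.15,.14],[.11,-.15,.14],[-.11,-.15,.14],[-.11,.15,.14]],u([(87,70),(493,32),(529,319),(112,362)]),ct)
print("cab",cab,r.round(2).tolist())
E
```

```text
[[282.6, 219.5], [241.0, 219.7], [324.2, 219.4], [232.3, 155.5], [331.7, 155.0]]
6.55 lin [0.0082, 0.0054, 0.3233] dr [-0.0012, 0.0003, -0.0016]
cab [ 0.6943786  -0.14048134  0.1092701 ] [[-0.68, -0.68], [-0.09, -0.63], [0.99, 0.95], [-0.23, 0.25]]
```

View pics/w2.png

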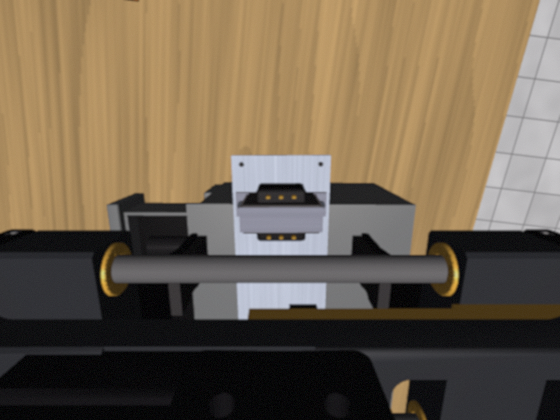

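The wrist view shows the plate's end corners at (232,156) and (331,155) and the core top at columns 240–324, centred near row 219. These match the projections within a pixel, so I descend and grip.

arm_command(commands=[{"linear":[0.008,0.005,0.1],"dr":[0,0,-0.0015]},{"linear":[0.008,0.005,0.2],"dr":[0,0,-0.0015]},{"linear":[0.008,0.005,0.27],"dr":[0,0,-0.0015]},{"linear":[0.008,0.005,0.31],"dr":[0,0,-0.0015]},{"linear":[0.008,0.005,0.31],"dr":[0,0,-0.0015]},{"linear":[0.008,0.005,0.31],"dr":[0,0,-0.0015]},{"linear":[0.008,0.005,0.31],"dr":[0,0,-0.0015]}])

```text
clock: 7.25
position: [0.6613, 0.0092, 0.1636]
eef_rot: [0.663, 0.748, 0.001, 0.001]
contact_force: [0.8, -1.1, -0.8]
finger_gap: 0.0869
grasp_force: 0.0
```

arm_command(commands=[{"linear":[0,0,0],"dr":[0,0,0]},{"linear":[0,0,0],"dr":[0,0,0]},{"linear":[0,0,0],"dr":[0,0,0]},{"linear":[0,0,0],"dr":[0,0,0]},{"linear":[0,0,0],"dr":[0,0,0]},{"linear":[0,0,0],"dr":[0,0,0]},{"linear":[0,0,0],"dr":[0,0,0]}], grip=50, newtons=50)

```text
clock: 7.95
position: [0.6591, 0.0097, 0.162]
eef_rot: [0.663, 0.749, -0.001, -0.001]
contact_force: [-4.9, -0.1, 5.1]
finger_gap: 0.0636
grasp_force: 50.0
```

```bash
python3 - <<'E'
from h import *
import cv2
s=manip.read_state();print(s["position"],Ro.from_quat(s["eef_rot"]).as_matrix().round(4).tolist(),s["contact_force"],s["ft_torque"])
im=eyes.camera("wrist");cv2.imwrite("pics/w3.png",cv2.cvtColor(im,cv2.COLOR_RGB2BGR))
im=eyes.camera("top");cv2.imwrite("pics/t3.png",cv2.cvtColor(im,cv2.COLOR_RGB2BGR))
E
```

```text
[0.65909875 0.00974577 0.16204583] [[-0.1208, 0.9927, -0.0033], [0.9927, 0.1208, 0.0006], [0.001, -0.0032, -1.0]] [-4.90025714 -0.07648839  5.08752348] [-0.0237534   1.58047437 -0.11912245]
```

View pics/w3.png

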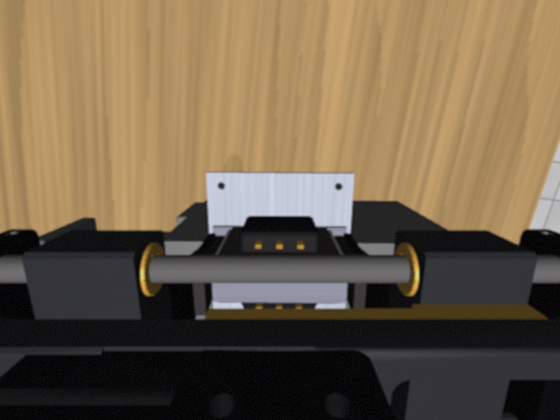

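arm_command(commands=[{"linear":[0.02,0,0],"dr":[0,0,0.001]},{"linear":[0.045,0,0],"dr":[0,0,0.002]},{"linear":[0.07,0.001,0],"dr":[0,0,0.003]},{"linear":[0.095,0.001,0],"dr":[0,0,0.004]},{"linear":[0.12,0.002,0],"dr":[0,0,0.005]},{"linear":[0.145,0.002,0],"dr":[0,0,0.006]},{"linear":[0.167,0.003,0],"dr":[0,0,0.006]},{"linear":[0.167,0.003,0],"dr":[0,0,0.006]}])

```text
clock: 8.85
position: [0.655, 0.062, 0.1618]
eef_rot: [0.667, 0.745, 0.0, -0.001]
contact_force: [0.0, -0.5, 2.3]
finger_gap: 0.0636
grasp_force: 50.0
```

arm_command(commands=[{"linear":[0,0,0],"dr":[0,0,0]},{"linear":[0,0,0],"dr":[0,0,0]},{"linear":[0,0,0],"dr":[0,0,0]}])

```text
clock: 9.15
position: [0.6552, 0.0618, 0.162]
eef_rot: [0.667, 0.745, 0.001, -0.001]
contact_force: [-1.2, 3.8, 2.7]
finger_gap: 0.0639
grasp_force: 50.0
```

```bash
python3 - <<'E'
from h import *
import cv2
s=manip.read_state();print(s["position"],Ro.from_quat(s["eef_rot"]).as_matrix().round(4).tolist(),s["contact_force"],s["grasp_force"])
im=np.mean([eyes.camera("top").astype(float) for _ in range(4)],0).astype(np.uint8);im=cv2.cvtColor(im,cv2.COLOR_RGB2BGR);cv2.imwrite("pics/t4.png",im)
cv2.imwrite("pics/t4c.png",cv2.resize(im[92:192,205:385],None,fx=4.4,fy=4.4,interpolation=cv2.INTER_CUBIC))
E
```

```text
[0.65516341 0.06179544 0.16200956] [[-0.1092, 0.994, -0.0004], [0.994, 0.1092, 0.0033], [0.0033, -0.0001, -1.0]] [-1.18513741  3.80384021  2.65813402] 49.96789801734849
```

View pics/t4c.png

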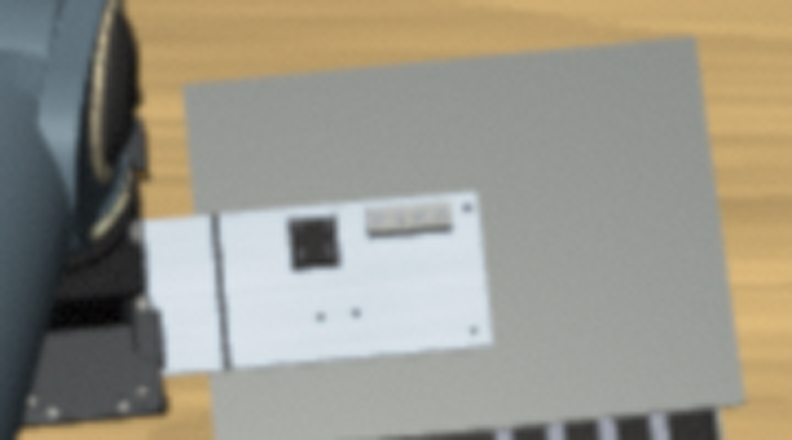

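The line runs (214,214)→(227,369), roughly 17 crop pixels (about 10 mm) inside the cabinet edge (185,88)→(212,385). I'll measure it to sub-pixel accuracy.

```bash
cat >> h.py <<'E'
import cv2
def back(uv,z,c):
    R=np.array(c["R"]);C=-R.T@np.array(c["t"]);f=210/np.tan(np.radians(c["vertical_fov"])/2)
    uv=np.atleast_2d(uv);d=np.c_[(uv-[c["cx"],c["cy"]])/f,np.ones(len(uv))]@R
    return C+d*((z-C[2])/d[:,2:])
def measure(im,er,lr,e0,l0):
    # im BGR; edge rows, line rows; e0,l0: (row,col,slope) guesses
    c=eyes.get_calibration("top"); hsv=cv2.cvtColor(im,cv2.COLOR_BGR2HSV)[...,1].astype(float);g=cv2.cvtColor(im,cv2.COLOR_BGR2GRAY).astype(float)
    E=[];L=[]
    for r in er:
        k=int(round(e0[1]+e0[2]*(r-e0[0])));s=hsv[r,k-5:k+6];m=(s[:2].mean()+s[-2:].mean())/2
        i=np.where((s[:-1]>m)&(s[1:]<=m))[0]
        if len(i):E.append((k-5+i[0]+(s[i[0]]-m)/(s[i[0]]-s[i[0]+1]),r))
    for r in lr:
        k=int(round(l0[1]+l0[2]*(r-l0[0])));x=np.arange(k-3,k+4);w=np.clip(np.median(g[r,k-6:k+7])-15-g[r,x],0,None)
        L.append(((w*x).sum()/w.sum(),r))
    E=back(E,.14,c);L=back(L,.145,c)
    pe=np.polyfit(E[:,0],E[:,1],1);pl=np.polyfit(L[:,0],L[:,1],1)
    print("edge slope",pe[0],"res",np.std(E[:,1]-np.polyval(pe,E[:,0])),len(E),"line slope",pl[0],"res",np.std(L[:,1]-np.polyval(pl,L[:,0])))
    xs=np.array([L[:,0].min(),L[:,0].max()]);print("x",xs,"edge-line mm",(np.polyval(pe,xs)-np.polyval(pl,xs))*1e3*np.cos(.107))
E
python3 - <<'E'
from h import *
im=cv2.imread("pics/t4.png")
measure(im,[*range(114,138),*range(179,189)],range(143,174),(112,247,.091),(141,253.7,.084))
E
```

```text
edge slope 0.10957093056314714 res 0.00014253679796946372 34 line slope 0.10435801951255888 res 0.00016853214145316178
x [0.62409718 0.70119521] edge-line mm [11.0767616  11.47636824]
```

arm_command(commands=[{"linear":[0.01,0,0],"dr":[0,0,-0.001]},{"linear":[0.02,0,0],"dr":[0,0,-0.002]},{"linear":[0.03,0,0],"dr":[0,0,-0.002]},{"linear":[0.038,0,0],"dr":[0,0,-0.002]},{"linear":[0.038,0,0],"dr":[0,0,-0.002]},{"linear":[0.038,0,0],"dr":[0,0,-0.002]},{"linear":[0.038,0,0],"dr":[0,0,-0.002]},{"linear":[0.038,0,0],"dr":[0,0,-0.002]}])

```text
clock: 10.15
position: [0.6539, 0.0706, 0.1618]
eef_rot: [0.666, 0.746, -0.0, -0.0]
contact_force: [-0.2, -3.4, -2.1]
finger_gap: 0.0633
grasp_force: 50.0
```

```bash
python3 - <<'E'
from h import *
s=manip.read_state();print(s["position"],Ro.from_quat(s["eef_rot"]).as_matrix().round(4).tolist(),s["contact_force"],s["grasp_force"],s["ft_torque"])
im=np.mean([eyes.camera("top").astype(float) for _ in range(4)],0).astype(np.uint8);im=cv2.cvtColor(im,cv2.COLOR_RGB2BGR);cv2.imwrite("pics/t5.png",im)
a=cv2.resize(im[92:222,205:385],None,fx=4.4,fy=4.4,interpolation=cv2.INTER_CUBIC);cv2.imwrite("pics/t5c.png",a)
measure(im,[*range(114,138),*range(179,189)],range(143,174),(112,247,.091),(141,249.5,.087))
E
```

```text
[0.65388549 0.07064289 0.16175945] [[-0.1124, 0.9937, -0.0005], [0.9937, 0.1124, -0.0001], [0.0, -0.0005, -1.0]] [-0.15077859 -3.35218233 -2.11361779] 49.95536793305291 [-1.03247317  0.24580358  0.04861021]
edge slope 0.10952826274715191 res 0.00014249423536435714 34 line slope 0.10715502651341949 res 0.0001808981901371855
x [0.62399209 0.70108646] edge-line mm [2.24196087 2.42387765]
```

View pics/t5c.png

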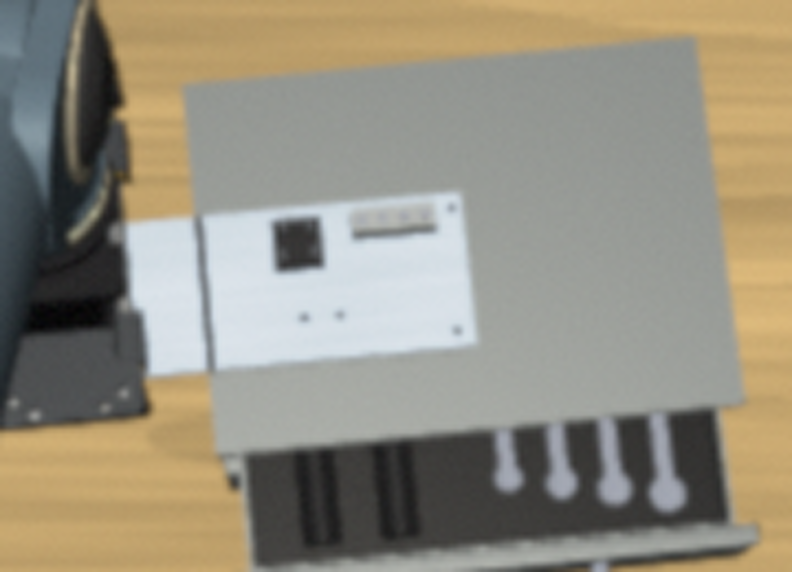

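The line is now 2.3 mm short of the edge and parallel to it, and the drawer is open with the spanners visible. One small final nudge.

arm_command(commands=[{"linear":[0.004,0,0],"dr":[0,0,0]},{"linear":[0.008,0,0],"dr":[0,0,0]},{"linear":[0.008,0,0],"dr":[0,0,0]},{"linear":[0.008,0,0],"dr":[0,0,0]},{"linear":[0.008,0,0],"dr":[0,0,0]},{"linear":[0.008,0,0],"dr":[0,0,0]},{"linear":[0.008,0,0],"dr":[0,0,0]},{"linear":[0.008,0,0],"dr":[0,0,0]}])

```text
clock: 11.15
position: [0.6538, 0.0739, 0.1619]
eef_rot: [0.666, 0.746, 0.0, -0.0]
contact_force: [0.1, -0.6, -1.8]
finger_gap: 0.0637
grasp_force: 50.0
```

```bash
python3 - <<'E'
from h import *
s=manip.read_state();print(s["position"],Ro.from_quat(s["eef_rot"]).as_matrix().round(4).tolist(),s["contact_force"],s["grasp_force"])
im=np.mean([eyes.camera("top").astype(float) for _ in range(4)],0).astype(np.uint8);im=cv2.cvtColor(im,cv2.COLOR_RGB2BGR)
measure(im,[*range(114,138),*range(179,189)],range(143,174),(112,247,.091),(141,248.5,.087))
print(manip.read_state()["position"])
E
```

```text
[0.65382518 0.07385429 0.16194759] [[-0.1129, 0.9936, 0.0], [0.9936, 0.1129, 0.0009], [0.0009, 0.0001, -1.0]] [ 0.11195174 -0.55333459 -1.81419885] 49.95979028650254
edge slope 0.10956054192943858 res 0.00016310442782873968 34 line slope 0.10879393888021452 res 0.00019297168341814833
x [0.62395761 0.70104676] edge-line mm [-0.86217246 -0.80341367]
[0.65382564 0.07383067 0.1619446 ]
```

```bash
python3 -c "
from cell import finish_job
print(finish_job())"
```

```text
the job is handed in; nothing more can be done
None
```

The job is handed in: the top drawer is open about 80 mm (my estimate), the plate's black line measures within about 1 mm of the cabinet's side edge, and the arm is still holding the plate by the transformer at 50 N; no verdict came back.

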